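# Find the stamped sample crate and push it to the dispatch rail

## Task

Only by pushing with the fingers, first tip both blue sample crates over towards the robot onto their backs, so that their undersides face the dispatch rail, and see which one is stamped underneath. Then push the stamped crate, still lying on its back, along the bench until its underside comes gently to rest flat against the dispatch rail, and leave the plain one where it fell. Do not lift a crate off the bench, and do not disturb the other things on the bench.

Things in the scene. Friction and masses are not known exactly. Their poses are not given: they have to be found in the camera images.
- crate_a: One of two outwardly identical closed crates, blue with a grey lid: 70 mm along x, 120 along y, 105 high, 0.25 to 0.5 kg, loose. Origin at the centre of its underside; z points to the lid. It starts upright, x pointing to the rail within 15 degrees; its back is the broad face at -x, towards the robot. On its back, x points up, z to the robot, the underside faces the rail and it is 70 mm high.
- crate_b: The other crate: same size, look and frame. Pushed near the lid on its far face (+x), either crate tips about its near lower edge without sliding; past about 34 degrees it falls onto its back by itself.
- stamp (a point): The white ink stamp (ring with a cross in it, 55 mm across) at the centre of one crate's underside, hidden until that crate is tipped; the other underside is plain blue. The crate whose origin coincides with this point is the stamped one; axes as the crate's.
- crate_a_mid (a point): Centre of the volume of crate_a, 52.5 mm above its underside.
- crate_b_mid (a point): Centre of the volume of crate_b, 52.5 mm above its underside.
- rail: The dispatch rail: straight low aluminium rail fixed on the bench beyond the crates, 680 mm long along its y, 18 mm high. Origin at bench level at mid-length, in the plane of the upright face that looks to the robot; x points away from the robot, square to that face.
- vial_1: Nearest amber sample vial standing among the crates, 24 mm across, 56 mm high; origin under its centre. A bystander.
- vial_2: Middle amber sample vial standing among the crates, 24 mm across, 56 mm high; origin under its centre. A bystander.
- vial_3: Farthest amber sample vial standing among the crates, 24 mm across, 56 mm high; origin under its centre. A bystander.
- jar: Round white plastic jar standing between the crates, 60 mm across, 60 mm high; origin under its centre. A bystander.
- bottle: Glass bottle with a blue cap on the left, 70 mm across, 160 mm high; origin under its centre. A bystander.
- tube_rack: White rack of capped tubes on the right, 90 x 140 mm, 58 mm high; origin under its centre. A bystander.
- tip_box: Clear closed plastic box on the left, 80 x 120 mm, 60 mm high; origin under its centre. A bystander.
Not all that is in view belongs to the job. Leave any purple look-alike of the crate_a alone.

How it is judged:
By the outcome, as a careful person would: the job done as asked, in the order asked, and still so for the second after the job is handed in, with the robot touching nothing.
It also fails if it takes over 56 s, if anything falls off the work surface, if the arm or the gripper's body presses on something with over 40 N, if the wrist force passes 120 N, or if a joint passes its speed limit or range.

## Robot

A 6-joint arm with a two-finger parallel gripper is mounted at the origin on the work surface. World frame = base frame: x ahead of the robot, y to its left, z up, the work surface at z = 0. Lengths are in m, angles in rad, forces in N, time in s.
With the tool pointing down it reaches from about 0.275 to 0.775 m from the base axis. Payload 14.6 kg.
Tool frame: the origin (TCP) lies on the centre line of the jaws, within the pads' length; the fingertips stand 14 mm ahead of it and the grasp point (between the pads) lies 5 mm behind it (robot.finger_overhang is the distance from the TCP to the fingertips, in m); z points along the fingers, y is the direction in which the jaws open and shut (so a half turn about z gives the same grasp; the last joint's range is limited). The gripper opens to 85 mm and grips with 20 to 120 N. Pads are 22 mm wide; open, the fingers measure 114 mm over their backs; the gripper's body (76 mm by 85 mm) begins 54 mm behind the grasp point. The pads swing forward as they close: fully open they stand 13 mm farther back than shut.
Start: joints at [-1.347, 0.263, -0.048, 1.259, 0, 1.415], TCP at [0.194, -0.488, 0.215] pointing down, gripper open.
Joint ranges: [-2.65, 2.65], [-0.89, 1.7], [-1.18, 1.37], [-2.13, 2.11], [-1.35, 1.29], [-3.14, 3.14]. Speed limits (rad/s): [1.89, 1.89, 2.57, 2.79, 3.14, 3.14].

## Interface

Orientations are given as a unit quaternion [x, y, z, w].
In Python, from plant import robot, vision gives the robot as it stands. The module is installed in compiled form; this text tells all that it offers.
- The arm moves only by the tool carry_out, never from a script. Its argument "series" is a list that holds one entry, the list of rows, each a list of 7 numbers: the shift along the world's x, y, z in mm, then the turn, a rotation vector about the world's x, y, z in degrees, then the gripper command: -1 is shut, 1 is fully open, values between are in proportion. A call has 1 to 20 rows; each row is the pose to reach, as a shift and turn from the pose measured when the call began; what a row does not reach only later rows make up. A row lasts 1/8 s, in which the tool goes at most 62.5 mm and 10.7 degrees, less where a joint would pass 70% of its speed; a pose out of reach is approached as far as the arm can. A call with a gripper value outside its range is refused whole. The fingers move at their own pace and stop on an object; "newtons" is the grip in N (left out, the last holds). Time passes only in rows, so rows that repeat a pose let the fingers close. It gives the time, the measured TCP pose, the force and the opening at its end, in the units of the state.
- robot.get_state(): the state, without advancing time (a new reading comes with each control period).
- vision.camera(name): name is "side" or "top"; returns a dict with "color" (400x640x3 uint8, red, green, blue), "K" (3x3 intrinsics, pixels), "R" (3x3) and "t" (3): a world point X has camera coordinates R X + t. Camera axes: x right, y down, z forward; pixel columns grow to the right and rows downward; lengths in m; the calibration is good to about 2 mm. A picture is of the moment at which its call begins. There is no depth.
- robot.hand_in(): hands the job in, once; it reports no verdict.
The state is a dict: "clock": time; "joints": joint angles; "dq": joint speeds; "joint_torque": joint torques, N m; "eef_pos": TCP position; "orientation": TCP orientation; "wrist_force": force on the tool from outside, world axes, zero at the start; "torque": the same for the moment, N m; "grip_width": finger opening in m.
Only numpy, scipy, OpenCV 4.12 (cv2) and the standard library are available. Lean on these libraries where they do the work, as an engineer would, in place of code of your own. Each camera call takes 0.05 s, during which the arm holds its last target. There are 200 camera calls.

## Working session

There is one attempt and no reset: what is moved stays moved. The work goes in short steps, Python scripts to look and compute and a tool call to move; the robot and the scene stay as the last step left them, time stands still between calls to the robot, and variables do not carry over. Pictures are saved under pics/ and viewed, about 8 in all and at most 12, crops included, and the job is handed in when it is done.

Besides the shell and the picture viewer there is one more tool, called after ">>>" as name([rows], argument=value, ...), one row to a line, values as JSON. carry_out: Moves the arm, as the interface text tells. Its arguments: {"type":"object","properties":{"series":{"type":"array"},"newtons":{"type":"number"}},"required":["series"]}

```bash
mkdir -p pics; cat > h.py <<'E'
import numpy as np, cv2
from plant import robot, vision
def snap(name,fn,crop=None,scale=1):
    c=vision.camera(name); im=c["color"][:,:,::-1].copy()
    if crop: x0,y0,x1,y1=crop; im=im[y0:y1,x0:x1]
    if scale!=1: im=cv2.resize(im,None,fx=scale,fy=scale,interpolation=cv2.INTER_CUBIC)
    cv2.imwrite("pics/"+fn,im); return c
def px2w(c,u,v,z):
    K,R,t=map(np.array,(c["K"],c["R"],c["t"]))
    d=R.T@np.linalg.inv(K)@np.array([u,v,1.]); o=-R.T@t
    return o+d*(z-o[2])/d[2]
def w2px(c,X):
    p=np.array(c["K"])@(np.array(c["R"])@np.array(X)+np.array(c["t"])); return p[:2]/p[2]
E
python3 - <<'E'
from h import *
for n in("top","side"):
    c=snap(n,n+"1.png",scale=1.25); print(n,np.round(c["K"],1).tolist(),np.round(c["R"],3).tolist(),np.round(-np.array(c["R"]).T@c["t"],3))
s=robot.get_state(); print(s)
E
```

```text
top [[500.1, 0.0, 315.7], [0.0, 500.1, 203.3], [0.0, 0.0, 1.0]] [[0.001, -1.0, -0.002], [-0.996, -0.0, -0.092], [0.092, 0.002, -0.996]] [0.375 0.    1.722]
side [[501.0, 0.0, 316.8], [0.0, 501.0, 195.5], [0.0, 0.0, 1.0]] [[-0.8, -0.6, 0.009], [-0.455, 0.598, -0.659], [0.39, -0.532, -0.752]] [-0.075  0.759  1.142]
{'clock': 0.1, 'joints': array([-1.34731090e+00,  2.63499333e-01, -4.88603726e-02,  1.25941434e+00,
        3.16226048e-06,  1.41545914e+00]), 'dq': array([-0.00129884, -0.0015015 ,  0.00183465,  0.00258956, -0.00043634,
        0.00100272]), 'joint_torque': array([ 3.38369900e-03, -6.38581824e+01,  3.85060966e+01,  1.01143718e-02,
       -1.37881923e-05, -2.55175490e-05]), 'eef_pos': array([ 0.19407847, -0.48752924,  0.21506544]), 'orientation': array([ 9.82115127e-01,  1.88280742e-01, -1.50740144e-05, -4.88629380e-04]), 'wrist_force': array([ 0.13221673, -0.24304116,  0.22451948]), 'torque': array([-0.00582286, -0.02722337, -0.01682835]), 'grip_width': 0.08554268249060427}
```

View pics/top1.png

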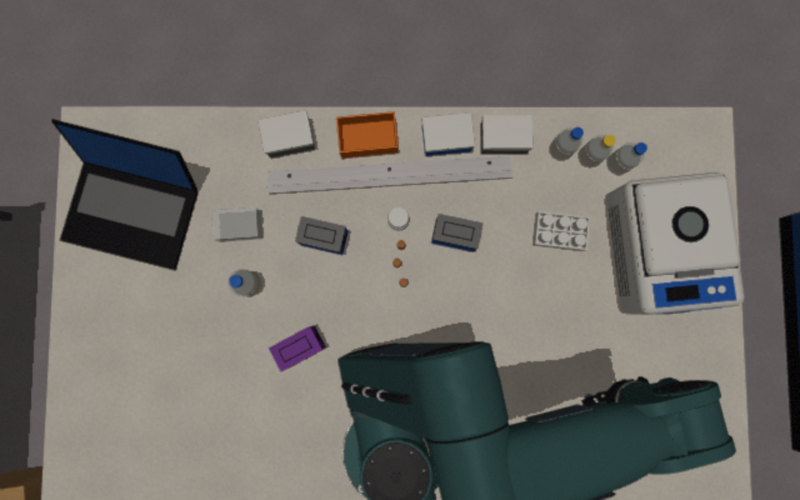

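View pics/side1.png

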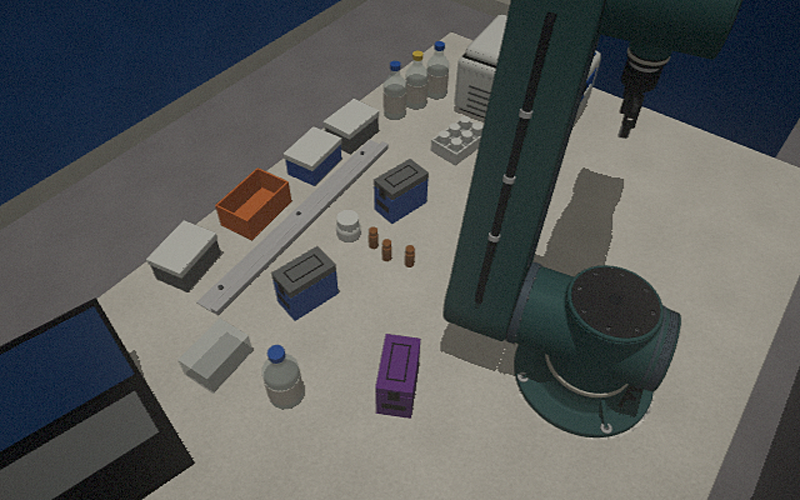

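The top view (scaled 1.25) shows two blue crates with grey lids at (322,235) and (457,232). The jar is at (398,217) and the vials at (402,244), (397,263) and (404,282). The rail's front edge runs from about (268,193) to (512,178). Possible look-alikes are the purple crate (298,348), the clear tip box (238,224) and the white-lidded boxes beyond the rail (286,133), (447,133) and (507,133). I'm choosing the two grey-lidded blue crates, and will check them in a close crop.

```bash
python3 - <<'E'
from h import *
c=snap("top","crop2.png",(160,110,480,240),2.5)
E
```

```text
(no output)
```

View pics/crop2.png

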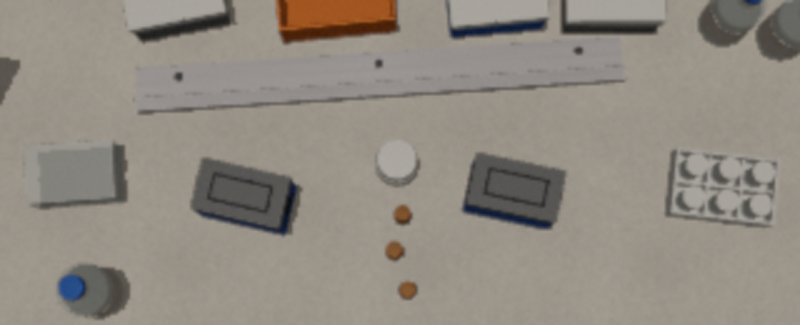

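```bash
cat > m.py <<'E'
from h import *
from scipy.optimize import least_squares
c=vision.camera("top"); im=c["color"].astype(int); np.save("top0.npy",c["color"])
hsv=cv2.cvtColor(c["color"],cv2.COLOR_RGB2HSV)
g=c["color"].max(2)
# lid : dark, low sat
for nm,(x0,y0,x1,y1) in {"L":(233,168,282,206),"R":(342,166,390,204)}.items():
    m=((g<110)&((im[:,:,2]-im[:,:,0])<18)).astype(np.uint8)
    w=np.zeros_like(m); w[y0:y1,x0:x1]=m[y0:y1,x0:x1]; w=cv2.morphologyEx(w,cv2.MORPH_CLOSE,np.ones((5,5)))
    k=max(cv2.findContours(w,cv2.RETR_EXTERNAL,cv2.CHAIN_APPROX_NONE)[0],key=cv2.contourArea)[:,0].astype(float)
    P=np.array([px2w(c,u,v,.105)[:2] for u,v in k])
    r=cv2.minAreaRect((P*1000).astype(np.float32)); print(nm,"lid rect mm",np.round(r[0],1),np.round(r[1],1),round(r[2],1))
# rail front edge: strongest vertical step dark->light per column
gray=cv2.cvtColor(c["color"],cv2.COLOR_RGB2GRAY).astype(float)
pts=[]
for u in range(222,404,4):
    ve=110+(111-(u-160-55.2+0)*2.5*31/487)/2.5
    col=gray[int(ve)-5:int(ve)+7,u-1:u+2].mean(1)
    pts.append((u,int(ve)-5+np.argmin(col)))   # dark seam line
    if u%40==2: print(u,round(ve,1),np.round(col).astype(int))
W=np.array([px2w(c,u,v,.0)[:2] for u,v in pts]); 
p=np.polyfit(W[:,1],W[:,0],1); r=W[:,0]-np.polyval(p,W[:,1]); k=abs(r)<.006; p=np.polyfit(W[k,1],W[k,0],1)
print("rail x = %.4f + %.4f*y, yaw %.2f deg"%(p[1],p[0],-np.degrees(np.arctan(p[0]))),k.sum(),len(k))
f=lambda x,y:(160+x/2.5,110+y/2.5)
for n,x,y,z in [("railL",138,111,0),("railR",625,80,0),("jar",397,160,.06),("v3",403,214,.056),("v2",395,250,.056),("v1",408,290,.056),("tipR",116,170,.06),("tipN",75,205,.06),("rackL",670,185,.058),("bottle",72,287,.16)]:
    print(n,np.round(px2w(c,*f(x,y),z)*1000))
E
python3 m.py
```

```text
L lid rect mm [574.  190.9] [136.4  76.5] 77.0
R lid rect mm [ 581.4 -157.8] [123.2  81.8] 78.1
242 152.7 [142 144 145 144 142 129 104 145 149 150 149 148]
282 150.1 [141 141 143 144 139 100 132 148 149 149 149 148]
322 147.6 [148 145 145 146 140 113 110 148 151 151 150 150]
362 145.1 [140 143 143 142 134 103 145 147 147 147 147 148]
402 142.5 [144 141 142 142 137 102 124 149 152 152 152 152]
rail x = 0.7298 + -0.0663*y, yaw 3.79 deg 46 46
railL [707. 355.   0.]
railR [ 751. -326.    0.]
jar [628.  -7.  60.]
v3 [556. -15.  56.]
v2 [508.  -4.  56.]
v1 [454. -22.  56.]
tipR [615. 370.  60.]
tipN [567. 424.  60.]
rackL [ 595. -373.   58.]
bottle [453. 400. 160.]
```

```bash
python3 - <<'E'
from h import *
c=vision.camera("top"); s=vision.camera("side")
f=lambda x,y:(160+x/2.5,110+y/2.5)
print("overhang",robot.finger_overhang)
ims=s["color"][:,:,::-1].copy(); imt=c["color"][:,:,::-1].copy()
for n,(x,y),a in (("L",(240.5,193.5),-12),("R",(516.5,187.5),-12)):
    o=px2w(c,*f(x,y),.105); print(n,np.round(o*1000,1))
    th=np.radians(a); Rz=np.array([[np.cos(th),-np.sin(th)],[np.sin(th),np.cos(th)]])
    for z in(0,.105):
        q=[np.r_[o[:2]+Rz@np.array(p),z] for p in((.035,.06),(.035,-.06),(-.035,-.06),(-.035,.06))]
        for cam,im in((c,imt),(s,ims)):
            cv2.polylines(im,[np.int32([np.round(w2px(cam,X)*8) for X in q])],True,(0,255,255) if z else (0,255,0),1,cv2.LINE_AA,3)
a=cv2.resize(imt[155:215,225:400],None,fx=4,fy=4,interpolation=cv2.INTER_CUBIC)
b=cv2.resize(ims[115:265,200:375],None,fx=2.2,fy=2.2,interpolation=cv2.INTER_CUBIC)
b=np.pad(b,((0,0),(0,a.shape[1]-b.shape[1]),(0,0)))
cv2.imwrite("pics/ov3.png",np.vstack([a,b]))
E
```

```text
overhang 0.014
L [577.5 197.2 105. ]
R [ 585.5 -162.4  105. ]
```

View pics/ov3.png

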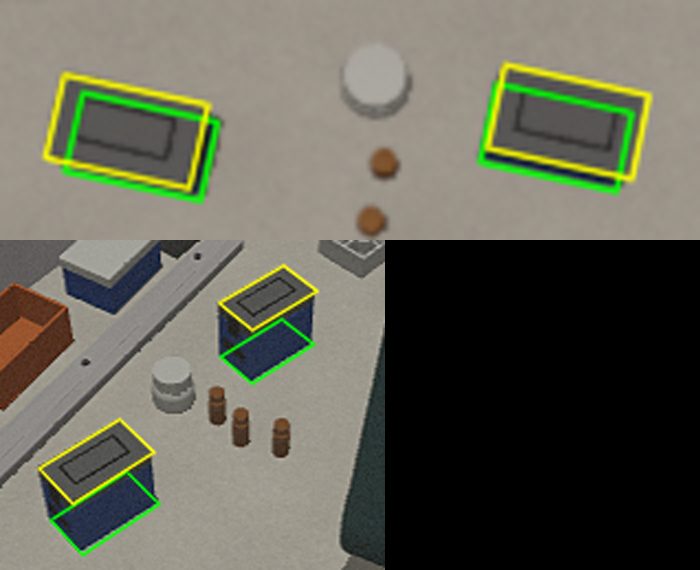

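The overlay shows both box models matching in both views. Crate R is at (585.5, -162.4) mm and crate L at (577.5, 197.2) mm, both yawed -12°. I'm moving behind R.

>>> carry_out([
  [[46, 31, 0, 0, 0, -4, 1], [92, 62, 0, 0, 0, -8, 1], [138, 93, 0, 0, 0, -12, 1], [184, 124, 0, 0, 0, -16, 1], [230, 155, 0, 0, 0, -20, 1], [276, 187, 0, 0, 0, -24, 1], [322, 218, 0, 0, 0, -27, 1], [368, 249, 0, 0, 0, -30, 1], [414, 280, 0, 0, 0, -33.7, 1], [460, 311, 0, 0, 0, -33.7, 1], [460, 311, 0, 0, 0, -33.7, 1], [460, 311, -30, 0, 0, -33.7, 1], [460, 311, -70, 0, 0, -33.7, 1], [460, 311, -105, 0, 0, -33.7, 1], [460, 311, -120, 0, 0, -33.7, 1], [460, 311, -120, 0, 0, -33.7, 1]],
])

```text
clock: 2.3
eef_pos: [0.6536, -0.177, 0.0953]
orientation: [0.995, -0.105, -0.0, -0.0]
wrist_force: [-0.4, -0.9, 0.5]
grip_width: 0.0852
```

>>> carry_out([
  [[-12, 2.5, 0, 0, 0, 0, 1], [-20, 4, 0, 0, 0, 0, 1], [-26, 5.5, 0, 0, 0, 0, 1], [-31, 6.6, 0, 0, 0, 0, 1], [-36, 7.7, 2, 0, 0, 0, 1], [-41, 8.7, 4, 0, 0, 0, 1], [-46, 9.8, 6, 0, 0, 0, 1], [-51, 10.8, 8, 0, 0, 0, 1], [-56, 11.9, 10, 0, 0, 0, 1], [-61, 13, 12, 0, 0, 0, 1], [-66, 14, 14, 0, 0, 0, 1], [-71, 15.1, 15, 0, 0, 0, 1], [-75, 16, 15, 0, 0, 0, 1], [-79, 16.8, 15, 0, 0, 0, 1], [-83, 17.6, 15, 0, 0, 0, 1], [-86, 18.3, 15, 0, 0, 0, 1], [-89, 18.9, 15, 0, 0, 0, 1], [-89, 18.9, 15, 0, 0, 0, 1], [-89, 18.9, 15, 0, 0, 0, 1]],
])

```text
clock: 4.68
eef_pos: [0.5647, -0.1581, 0.1103]
orientation: [0.995, -0.105, -0.0, -0.0]
wrist_force: [0.5, 0.0, 0.0]
grip_width: 0.0854
```

```bash
python3 - <<'E'
from h import *
snap("side","s4.png",(180,80,480,280),2.5)
E
```

```text
(no output)
```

View pics/s4.png

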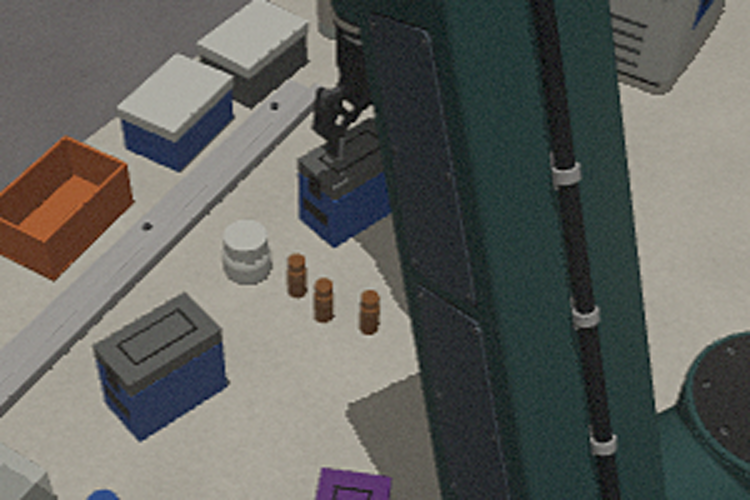

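The view shows R still upright with the fingers above its lid, so the open pads stand higher than I assumed and passed over. I'll go back and push with shut fingers, lower down.

>>> carry_out([
  [[0, 0, 25, 0, 0, 0, 1], [0, 0, 40, 0, 0, 0, -1], [40, -8.5, 40, 0, 0, 0, -1], [89, -18.9, 40, 0, 0, 0, -1], [93, -19.5, 20, 0, 0, 0, -1], [93, -19.5, -10, 0, 0, 0, -1], [93, -19.5, -20, 0, 0, 0, -1], [93, -19.5, -20, 0, 0, 0, -1]],
])

```text
clock: 5.72
eef_pos: [0.6575, -0.1776, 0.0903]
orientation: [0.994, -0.105, -0.001, -0.0]
wrist_force: [-0.5, -0.9, 0.3]
grip_width: 0.0002
```

```bash
cat > ov.py <<'E'
from h import *
def ov(fn,boxes,tc=(225,140,400,215),sc=(200,115,375,265)):
    c=vision.camera("top"); s=vision.camera("side")
    ims=s["color"][:,:,::-1].copy(); imt=c["color"][:,:,::-1].copy()
    for ox,oy,a,hx,hy,h in boxes:
        th=np.radians(a); Rz=np.array([[np.cos(th),-np.sin(th)],[np.sin(th),np.cos(th)]])
        for z in(0,h):
            q=[np.r_[np.array([ox,oy])+Rz@np.array(p),z] for p in((hx,hy),(hx,-hy),(-hx,-hy),(-hx,hy))]
            for cam,im in((c,imt),(s,ims)):
                cv2.polylines(im,[np.int32([np.round(w2px(cam,X)*8) for X in q])],True,(0,255,255) if z else (0,255,0),1,cv2.LINE_AA,3)
    a=cv2.resize(imt[tc[1]:tc[3],tc[0]:tc[2]],None,fx=3.2,fy=3.2,interpolation=cv2.INTER_CUBIC)
    b=cv2.resize(ims[sc[1]:sc[3],sc[0]:sc[2]],None,fx=2.2,fy=2.2,interpolation=cv2.INTER_CUBIC)
    w=max(a.shape[1],b.shape[1]); P=lambda i:np.pad(i,((0,0),(0,w-i.shape[1]),(0,0)))
    cv2.imwrite("pics/"+fn,np.vstack([P(a),P(b)]))
E
python3 -c "
from ov import *
ov('o5.png',[(.5855,-.1624,-12,.035,.06,.105)])"
```

```text
(no output)
```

View pics/o5.png

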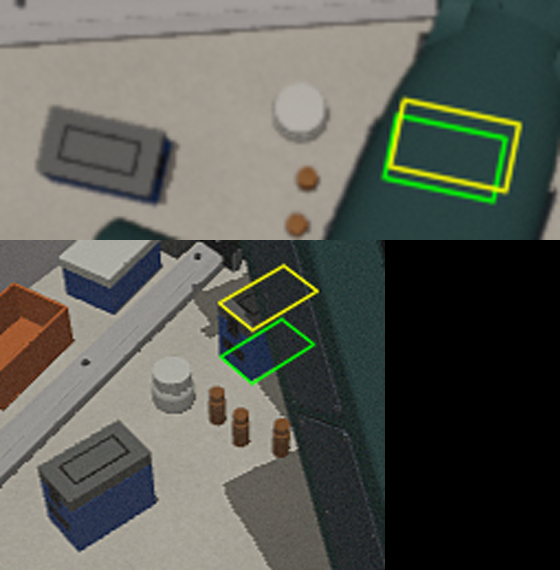

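>>> carry_out([
  [[-12, 2.5, 0, 0, 0, 0, -1], [-20, 4.2, 0, 0, 0, 0, -1], [-25, 5.3, 0, 0, 0, 0, -1], [-29, 6.2, 0, 0, 0, 0, -1], [-33, 7, 0, 0, 0, 0, -1], [-37, 7.9, 0, 0, 0, 0, -1], [-41, 8.7, 0, 0, 0, 0, -1], [-45, 9.6, 0, 0, 0, 0, -1], [-49, 10.4, 0, 0, 0, 0, -1], [-53, 11.3, 0, 0, 0, 0, -1], [-57, 12.1, 0, 0, 0, 0, -1], [-61, 13, 0, 0, 0, 0, -1], [-65, 13.8, 0, 0, 0, 0, -1], [-69, 14.7, 2, 0, 0, 0, -1], [-73, 15.5, 4, 0, 0, 0, -1], [-77, 16.4, 6, 0, 0, 0, -1], [-80, 17, 6, 0, 0, 0, -1], [-80, 17, 6, 0, 0, 0, -1], [-80, 17, 6, 0, 0, 0, -1]],
])

```text
clock: 8.2
eef_pos: [0.5782, -0.1608, 0.0974]
orientation: [0.994, -0.105, 0.0, -0.0]
wrist_force: [-0.4, 0.2, 0.1]
grip_width: -0.0001
```

>>> carry_out([
  [[5, 0, 40, 0, 0, 0, -1], [15, 0, 100, 0, 0, 0, -1], [25, 30, 120, 0, 0, 0, -1], [35, 85, 120, 0, 0, 0, -1], [45, 140, 120, 0, 0, 0, -1], [55, 195, 120, 0, 0, 0, -1], [65, 250, 120, 0, 0, 0, -1], [71, 300, 120, 0, 0, 0, -1], [71, 343, 120, 0, 0, 0, -1], [71, 343, 120, 0, 0, 0, -1], [71, 343, 60, 0, 0, 0, -1], [71, 343, 10, 0, 0, 0, -1], [71, 343, -7, 0, 0, 0, -1], [71, 343, -7, 0, 0, 0, -1]],
])

```text
clock: 9.95
eef_pos: [0.6318, 0.0266, 0.1186]
orientation: [0.998, -0.054, -0.0, -0.022]
wrist_force: [0.2, 0.2, -0.3]
grip_width: -0.0001
```

```bash
python3 -c "
from ov import *
import math
t=math.radians(-12); k=.035+.0525
ov('o6.png',[(.5855-k*math.cos(t),-.1624-k*math.sin(t),-12,.0525,.06,.07)],tc=(225,120,400,230))"
```

```text
(no output)
```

View pics/o6.png

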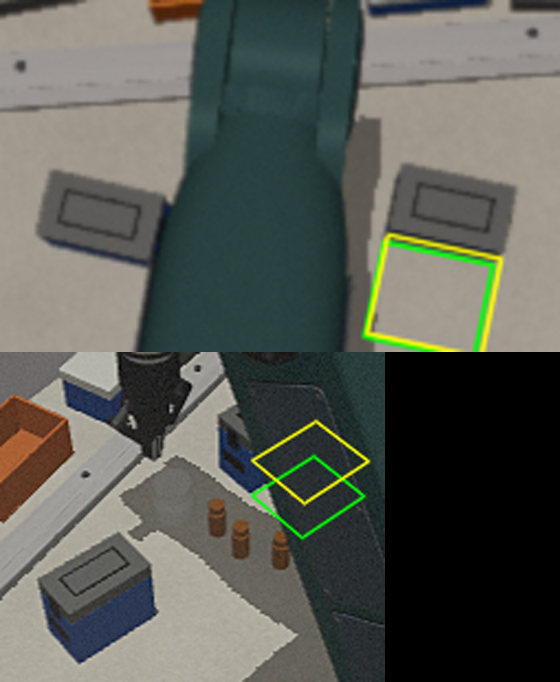

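The picture shows R upright and unmoved, and the arm's transfer stopped early at y=0.027, above the jar. I'll check the joints.

```bash
python3 -c "
from h import *
s=robot.get_state()
for k in('clock','joints','dq','joint_torque','eef_pos','orientation','wrist_force','grip_width'):print(k,np.round(s[k],3))"
```

```text
clock 10.05
joints [-0.108  0.486  0.036  1.125  0.044  3.141]
dq [-0.001 -0.02   0.053  0.044 -0.001  0.   ]
joint_torque [  0.241 -82.238  36.371  -1.338   0.184  -0.   ]
eef_pos [0.631 0.027 0.118]
orientation [ 0.998 -0.053 -0.001 -0.022]
wrist_force [-0.588  0.007 -0.331]
grip_width 0.0
```

```bash
cat > tgt.py <<'E'
from h import *; import sys
from scipy.spatial.transform import Rotation as Ro
# tgt.py x y z(mm) yaw -> shift mm, rotvec deg
x,y,z,a=map(float,sys.argv[1:5]); s=robot.get_state(); t=np.radians(a/2)
T=Ro.from_quat([np.cos(t),np.sin(t),0,0]); C=Ro.from_quat(s["orientation"])
print("shift",np.round(np.array([x,y,z])-s["eef_pos"]*1000,1),"rv",np.round((T*C.inv()).as_rotvec(degrees=True),1))
E
python3 tgt.py 649 182 215 168;python3 tgt.py 649 182 215 120;python3 tgt.py 649 182 215 40
```

```text
shift [ 17.7 155.2  96.9] rv [ -0.2  -3.9 174.1]
shift [ 17.7 155.2  96.9] rv [ -1.4  -2.8 126.1]
shift [ 17.7 155.2  96.9] rv [-2.4 -1.  46.1]
```

>>> carry_out([
  [[0, 0, 40, -0.5, -0.3, 10, -1], [0, 0, 80, -1, -0.5, 20, -1], [2, 15, 97, -2, -0.8, 30, -1], [4, 30, 97, -2.3, -1, 40, -1], [6, 45, 97, -2.4, -1.2, 50, -1], [8, 60, 97, -2.4, -1.5, 60, -1], [10, 75, 97, -2.2, -1.7, 70, -1], [12, 90, 97, -2.2, -2, 80, -1], [14, 105, 97, -2, -2.2, 90, -1], [16, 120, 97, -2, -2.4, 100, -1], [17.7, 135, 97, -1.8, -2.6, 110, -1], [17.7, 145, 97, -1.6, -2.8, 120, -1], [17.7, 155, 97, -1.4, -3, 130, -1], [17.7, 155, 97, -1, -3.3, 140, -1], [17.7, 155, 97, -0.7, -3.6, 150, -1], [17.7, 155, 97, -0.5, -3.8, 160, -1], [17.7, 155, 97, -0.3, -3.9, 170, -1], [17.7, 155, 97, -0.2, -3.9, 174.1, -1], [17.7, 155, 97, -0.2, -3.9, 174.1, -1]],
])

```text
clock: 12.42
eef_pos: [0.6491, 0.1816, 0.216]
orientation: [0.105, 0.994, 0.0, 0.0]
wrist_force: [-0.7, 0.3, 1.2]
grip_width: 0.0001
```

>>> carry_out([
  [[0, 0, -50, 0, 0, 0, -1], [0, 0, -100, 0, 0, 0, -1], [0, 0, -128, 0, 0, 0, -1], [-12, 2.5, -128, 0, 0, 0, -1], [-22, 4.7, -128, 0, 0, 0, -1], [-28, 6, -128, 0, 0, 0, -1], [-32, 6.8, -128, 0, 0, 0, -1], [-36, 7.7, -128, 0, 0, 0, -1], [-40, 8.5, -128, 0, 0, 0, -1], [-44, 9.4, -128, 0, 0, 0, -1], [-48, 10.2, -128, 0, 0, 0, -1]],
])

```text
clock: 13.8
eef_pos: [0.6085, 0.191, 0.0936]
orientation: [0.106, 0.994, 0.001, 0.009]
wrist_force: [21.6, -10.4, 40.8]
grip_width: -0.0001
```

```bash
python3 - <<'E'
from h import *
a=vision.camera("side")["color"][100:260,190:390,::-1]; b=vision.camera("top")["color"][130:210,220:320,::-1]
a=cv2.resize(a,None,fx=3.6,fy=3.6,interpolation=cv2.INTER_CUBIC)
cv2.imwrite("pics/s7.png",a)
E
```

```text
(no output)
```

View pics/s7.png

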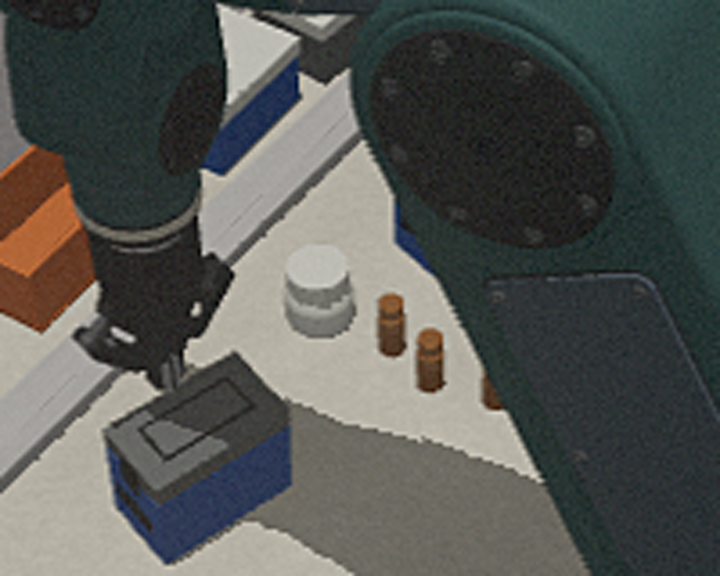

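The view shows the fingertips at the far lid edge with the crate barely tilted. A flat push jams because the contact point has to rise along an arc as the crate tips, and in run 2 the crate evidently rocked to about 34° and fell back. I'll back off, then follow the tipping arc.

```bash
python3 tgt.py 628 186.5 94 168
```

```text
shift [19.8 -4.6  0.1] rv [0.  1.  0.1]
```

>>> carry_out([
  [[5, -1, 1, 0, 1, 0.1, -1], [12, -2.8, 0, 0, 1, 0.1, -1], [19.8, -4.6, 0, 0, 1, 0.1, -1], [19.8, -4.6, 0, 0, 1, 0.1, -1], [19.8, -4.6, 0, 0, 1, 0.1, -1]],
])

```text
clock: 14.52
eef_pos: [0.6277, 0.1865, 0.0935]
orientation: [0.105, 0.995, -0.0, -0.0]
wrist_force: [-0.7, -0.3, 0.6]
grip_width: -0.0004
```

```bash
python3 tgt.py 616.5 189 94 168; python3 - <<'E'
from h import *
c=vision.camera("top"); np.save("t.npy",c["color"])
o=np.load("top0.npy").astype(int); d=np.abs(c["color"].astype(int)-o).sum(2)
E
```

```text
shift [-11.2   2.5   0.5] rv [ 0. -0.  0.]
```

>>> carry_out([
  [[-11, 2.3, 0, 0, 0, 0, -1], [-14.5, 3, 3, 0, 0, 0, -1], [-18, 3.8, 6, 0, 0, 0, -1], [-22, 4.6, 8.5, 0, 0, 0, -1], [-25.7, 5.4, 11, 0, 0, 0, -1], [-29.7, 6.2, 13.3, 0, 0, 0, -1], [-33.6, 7.1, 15.5, 0, 0, 0, -1], [-38, 8, 17.4, 0, 0, 0, -1], [-42, 8.9, 19.2, 0, 0, 0, -1], [-46, 9.8, 20.8, 0, 0, 0, -1], [-50.5, 10.7, 22.1, 0, 0, 0, -1], [-55, 11.6, 23.3, 0, 0, 0, -1], [-59.3, 12.6, 24.4, 0, 0, 0, -1], [-64, 13.5, 25.1, 0, 0, 0, -1], [-68.3, 14.5, 25.7, 0, 0, 0, -1], [-73, 15.5, 26, 0, 0, 0, -1], [-77.3, 16.4, 26, 0, 0, 0, -1], [-82, 17.4, 26, 0, 0, 0, -1], [-86.3, 18.3, 26, 0, 0, 0, -1], [-86.3, 18.3, 26, 0, 0, 0, -1]],
])

```text
clock: 17.08
eef_pos: [0.5411, 0.2049, 0.1197]
orientation: [0.105, 0.995, -0.0, -0.0]
wrist_force: [0.5, -0.2, 0.5]
grip_width: 0.0002
```

```bash
python3 - <<'E'
from h import *
snap("side","s8.png",(190,100,390,260),3.6); snap("top","t8.png")
E
```

```text
(no output)
```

View pics/s8.png

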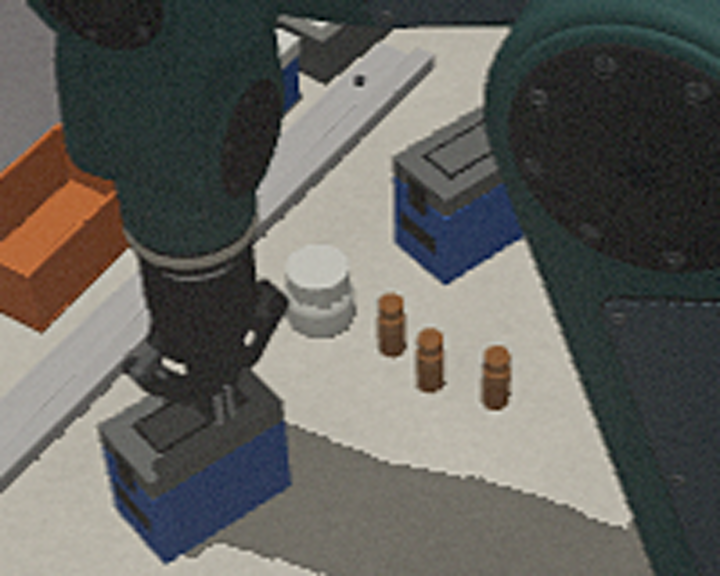

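```bash
python3 - <<'E'
from h import *
c=vision.camera("side")
for z in(.09,.106,.12): print(z,((w2px(c,[.5411,.2049,z])-[190,100])*3.6).round())
# lid corners vs original model
o=np.array([.5775,.1972]);th=np.radians(-12);R=np.array([[np.cos(th),-np.sin(th)],[np.sin(th),np.cos(th)]])
for p in((.035,.06),(.035,-.06),(-.035,-.06),(-.035,.06)): print(((w2px(c,np.r_[o+R@p,.105])-[190,100])*3.6).round(), ((w2px(c,np.r_[o+R@p,0])-[190,100])*3.6).round())
E
```

```text
0.09 [225. 456.]
0.106 [223. 442.]
0.12 [221. 430.]
[ 98. 426.] [117. 511.]
[231. 346.] [242. 432.]
[287. 400.] [295. 484.]
[153. 484.] [170. 567.]
```

The fingertips appear about 20 mm higher than the stated overhang predicts. All the earlier passes also fit tips that sit above the TCP rather than below it. I'll measure this with a gentle touch on the lid.

>>> carry_out([
  [[0, 0, -6, 0, 0, 0, -1], [0, 0, -12, 0, 0, 0, -1], [0, 0, -15, 0, 0, 0, -1], [0, 0, -15, 0, 0, 0, -1]],
])

```text
clock: 17.73
eef_pos: [0.5414, 0.2048, 0.1043]
orientation: [0.105, 0.995, -0.0, -0.0]
wrist_force: [-0.0, -1.1, -0.1]
grip_width: 0.0001
```

>>> carry_out([
  [[0, 0, -3, 0, 0, 0, -1], [0, 0, -6, 0, 0, 0, -1], [0, 0, -6, 0, 0, 0, -1]],
])

```text
clock: 18.1
eef_pos: [0.5412, 0.2047, 0.0981]
orientation: [0.105, 0.995, -0.0, -0.001]
wrist_force: [-0.1, 0.5, 0.2]
grip_width: -0.0001
```

>>> carry_out([
  [[0, 0, -1.5, 0, 0, 0, -1], [0, 0, -3, 0, 0, 0, -1], [0, 0, -3, 0, 0, 0, -1]],
])

```text
clock: 18.48
eef_pos: [0.5412, 0.2047, 0.095]
orientation: [0.105, 0.995, -0.0, -0.001]
wrist_force: [0.5, 0.1, -0.3]
grip_width: 0.0001
```

>>> carry_out([
  [[0, 0, 15, 0, 0, 0, -1], [0, 0, 25, 0, 0, 0, -1], [36, -7.7, 25, 0, 0, 0, -1], [36, -7.7, 12, 0, 0, 0, -1], [36, -7.7, 8, 0, 0, 0, -1], [36, -7.7, 4, 0, 0, 0, -1], [36, -7.7, 4, 0, 0, 0, -1]],
])

```text
clock: 19.35
eef_pos: [0.5767, 0.1972, 0.099]
orientation: [0.105, 0.995, -0.0, -0.001]
wrist_force: [-0.1, -1.1, 0.6]
grip_width: 0.0001
```

>>> carry_out([
  [[0, 0, -2, 0, 0, 0, -1], [0, 0, -4, 0, 0, 0, -1], [0, 0, -4, 0, 0, 0, -1]],
])

```text
clock: 19.73
eef_pos: [0.5766, 0.1972, 0.0949]
orientation: [0.105, 0.995, -0.001, -0.001]
wrist_force: [-0.5, -0.6, 0.4]
grip_width: 0.0003
```

>>> carry_out([
  [[0, 0, -1.5, 0, 0, 0, -1], [0, 0, -3, 0, 0, 0, -1], [0, 0, -3, 0, 0, 0, -1]],
])

```text
clock: 20.1
eef_pos: [0.5765, 0.1971, 0.0918]
orientation: [0.105, 0.995, -0.001, -0.001]
wrist_force: [0.7, -0.6, 0.1]
grip_width: 0.0004
```

>>> carry_out([
  [[0, 0, -1.5, 0, 0, 0, -1], [0, 0, -3, 0, 0, 0, -1], [0, 0, -3, 0, 0, 0, -1]],
])

```text
clock: 20.48
eef_pos: [0.5765, 0.1972, 0.0892]
orientation: [0.105, 0.995, -0.0, -0.001]
wrist_force: [-2.0, -0.4, 7.2]
grip_width: -0.0004
```

```bash
python3 - <<'E'
from h import *
s=snap("side","s9.png",(205,100,325,230),4.6)
for p in ([.5765,.1971,.0888],[.5765,.1971,.105]): print((w2px(s,p)-[205,100])*4.6)
E
```

```text
[182.06278789 545.80514089]
[179.27362509 528.30354445]
```

View pics/s9.png

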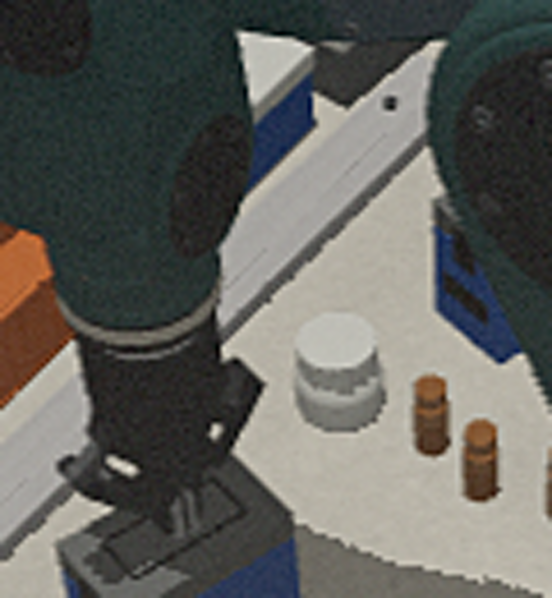

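The touch on the lid (105 mm) came at TCP z = 0.089, so the shut tips actually sit about 16 mm *above* the reported TCP. Every earlier pass therefore skimmed over the lid. I'll repeat it 30 mm lower.

>>> carry_out([
  [[0, 0, 15, 0, 0, 0, -1], [0, 0, 30, 0, 0, 0, -1], [36, -7.7, 30, 0, 0, 0, -1], [73, -15.3, 30, 0, 0, 0, -1], [73, -15.3, 30, 0, 0, 0, -1], [73, -15.3, 0, 0, 0, 0, -1], [73, -15.3, -23, 0, 0, 0, -1], [73, -15.3, -23, 0, 0, 0, -1], [63, -13.2, -23, 0, 0, 0, -1], [54, -11.3, -23, 0, 0, 0, -1], [50, -10.5, -23, 0, 0, 0, -1], [46, -9.7, -22, 0, 0, 0, -1], [42, -8.8, -21, 0, 0, 0, -1], [38, -8, -20, 0, 0, 0, -1], [34, -7, -19, 0, 0, 0, -1], [30, -6.3, -18, 0, 0, 0, -1], [26, -5.5, -17, 0, 0, 0, -1]],
])

```text
clock: 22.65
eef_pos: [0.6022, 0.1917, 0.0723]
orientation: [0.105, 0.995, -0.001, -0.001]
wrist_force: [2.1, -0.4, 3.3]
grip_width: -0.0
```

```bash
python3 -c "
from h import *
snap('side','s10.png',(190,100,390,260),3.6)"
```

>>> carry_out([
  [[-4, 0.9, 1, 0, 0, 0, -1], [-8, 1.7, 2, 0, 0, 0, -1], [-12, 2.6, 3, 0, 0, 0, -1], [-16, 3.4, 4, 0, 0, 0, -1], [-20, 4.3, 5, 0, 0, 0, -1], [-24, 5.1, 6, 0, 0, 0, -1], [-28, 6, 7, 0, 0, 0, -1], [-32, 6.8, 7, 0, 0, 0, -1], [-36, 7.7, 7, 0, 0, 0, -1], [-40, 8.5, 7, 0, 0, 0, -1], [-44, 9.4, 7, 0, 0, 0, -1], [-48, 10.2, 7, 0, 0, 0, -1], [-48, 10.2, 7, 0, 0, 0, -1], [-48, 10.2, 7, 0, 0, 0, -1]],
])

```text
clock: 24.45
eef_pos: [0.5538, 0.202, 0.0794]
orientation: [0.104, 0.995, -0.0, -0.001]
wrist_force: [1.3, 0.6, -0.4]
grip_width: -0.0001
```

```bash
python3 - <<'E'
from h import *
c=snap('side','s11.png',(190,100,390,260),3.6); np.save("s11.npy",c["color"])
im=c["color"].astype(int)
# white stamp / blue at expected underside centre of fallen L
th=np.radians(-12);x=np.array([np.cos(th),np.sin(th)])
piv=np.array([.5775,.1972])-.035*x
hs=cv2.cvtColor(c["color"],cv2.COLOR_RGB2HSV)
for h in (.02,.035,.05,.07): 
    u,v=w2px(c,np.r_[piv,h]).round().astype(int); print(h,u,v,c["color"][v,u])
top=np.r_[piv-.05*x,.07]; u,v=w2px(c,top).round().astype(int); print("back top",u,v,c["color"][v,u])
lid=np.r_[np.array([.5775,.1972]),.105]; u,v=w2px(c,lid).round().astype(int); print("old lid",u,v,c["color"][v,u])
E
```

```text
0.02 254 242 [ 57  93 152]
0.035 254 238 [ 52  88 149]
0.05 253 235 [54 61 95]
0.07 253 231 [45 58 88]
back top 264 242 [55 51 50]
old lid 244 215 [40 37 39]
```

>>> carry_out([
  [[-4, 0.9, 0, 0, 0, 0, -1], [-8, 1.7, 0, 0, 0, 0, -1], [-12, 2.6, 0, 0, 0, 0, -1], [-16, 3.4, 0, 0, 0, 0, -1], [-16, 3.4, 0, 0, 0, 0, -1], [-16, 3.4, 0, 0, 0, 0, -1]],
])

```text
clock: 25.25
eef_pos: [0.538, 0.2054, 0.0794]
orientation: [0.104, 0.995, -0.0, -0.001]
wrist_force: [-0.2, -1.1, -0.1]
grip_width: 0.0
```

```bash
cat > det.py <<'E'
from h import *
# coarse class map of side view around a world point: B blue, W white, g dark grey, . bench
def cmap(cam,u0,v0,u1,v1,st=3):
    c=vision.camera(cam); im=c["color"]; hs=cv2.cvtColor(im,cv2.COLOR_RGB2HSV)
    for v in range(v0,v1,st):
        r=""
        for u in range(u0,u1,st):
            h,s,w=hs[v,u]; R,G,B=map(int,im[v,u])
            r+="B" if (B-R>25) else "O" if R-B>50 else "#" if w<35 else "g" if w<95 else "m" if w<140 else "." if w<200 else "W"
        print(v,r)
E
python3 -c "
from det import *
cmap('side',200,190,340,290)"
```

```text
190 OO.........#ggggggggg#g.mmmmm...gmm...........m
193 ..........mggggg#gggggg#.mmm....ggm.OO........W
196 .........mgmgggggggggggg........ggg.Og....OO...
199 ........mg.Wgggggggggggg...........mOO....OO...
202 .......mg...ggggggggggg.............gg....gg...
205 ......mg...mggggggggWgg.............gg....gg...
208 .....mg.....ggggggggg#..............Om....gg...
211 ....mg....ggg.#gggggg.....................gg...
214 ...mg....mggggWggggg......................W....
217 ..mg......ggggggggggmmm........................
220 .mg.........#gggggggmmmmm......................
223 mg............W.ggggmmBBBmmm...................
226 g...............mggmgBBBBBmmmm.................
229 ...............mmmmBBBBBgBBmmmmmm..............
232 ...............mmBBBBBBgggBBmmmmmmmmmmm........
235 ..............mmBBBBBBBBg#gBBmmmmmmmmmmmmmmm...
238 .............mBBBBBgggBBBgBBBBmmmmmmmmmmmmmmmmm
241 ............mBBBBBBggggBBBBBBggmmmmmmmmmmmmmmmm
244 ...........WBBBBgBBBgggBBBBBggggmmmmmmmmmmmmmmm
247 ............BBBgggBBBBBBBBggggggmmmmmmmmmmmmmmm
250 ............BBBggggBBBBBBmmmggggmmmmmmmmmmmmmmm
253 ............BBBBggBBBBBmmmmgg#ggmmmmmmmmmmmmmmm
256 ............mBgBBBBBBgmmmmggggggmmmmmmmmmmmmmmm
259 .............BgBBBBBmmmmggggggggmmmmmmmmmmmmmmm
262 ..............ggBBmmmmmgggggggmmmmmmmmmmmmmmmmm
265 ...............gBBmmmggggggggW.mmmmmmmmmmmmmmmm
268 ................Bggmggggggg.....mmmmmmmmmmmmmmm
271 .................ggggggggg........mmmmmmmmmmmmm
274 .................mggggggm..........Wmmgmmmmmmmm
277 m.....BBB.........ggggg.............mmgmmmBmmgm
280 m....BBBBB.........ggm..............mmmmmmmmmgm
283 .....BBBBB.........................mmmmmmmgmgmm
286 .....BBBBB.........................mmmmmmmggg..
289 ......BBBmmm.......................mmgmmmmggg.m
```

L has fallen onto its back: its blue back is up and the lid faces the robot. Now R, using the same corrected height.

>>> carry_out([
  [[0, 0, 30, 0, 0, 0, -1], [10, -10, 65, 0, 0, 0, -1], [25, -55, 65, 0, 0, 0, -1], [40, -105, 65, 0, 0, 0, -1], [55, -155, 65, 0, 0, 0, -1], [70, -205, 65, 0, 0, 0, -1], [85, -255, 65, 0, 0, 0, -1], [100, -305, 65, 0, 0, 0, -1], [119, -355, 65, 0, 0, 0, -1], [119, -383, 65, 0, 0, 0, -1], [119, -383, 65, 0, 0, 0, -1], [119, -383, 30, 0, 0, 0, -1], [119, -383, -5, 0, 0, 0, -1], [119, -383, -14, 0, 0, 0, -1], [119, -383, -14, 0, 0, 0, -1]],
])

```text
clock: 27.18
eef_pos: [0.6571, -0.1771, 0.0659]
orientation: [0.104, 0.995, -0.0, -0.001]
wrist_force: [-0.1, -0.6, 0.3]
grip_width: 0.0
```

>>> carry_out([
  [[-12, 2.5, 0, 0, 0, 0, -1], [-20, 4.2, 0, 0, 0, 0, -1], [-26, 5.5, 0, 0, 0, 0, -1], [-31, 6.6, 1, 0, 0, 0, -1], [-36, 7.7, 2, 0, 0, 0, -1], [-41, 8.7, 3.5, 0, 0, 0, -1], [-46, 9.8, 5, 0, 0, 0, -1], [-51, 10.8, 6, 0, 0, 0, -1], [-56, 11.9, 7, 0, 0, 0, -1], [-61, 13, 8.5, 0, 0, 0, -1], [-66, 14, 10, 0, 0, 0, -1], [-71, 15.1, 11.5, 0, 0, 0, -1], [-76, 16.2, 13, 0, 0, 0, -1], [-81, 17.2, 13, 0, 0, 0, -1], [-86, 18.3, 13, 0, 0, 0, -1], [-91, 19.4, 13, 0, 0, 0, -1], [-96, 20.4, 13, 0, 0, 0, -1], [-101, 21.5, 13, 0, 0, 0, -1], [-106, 22.5, 13, 0, 0, 0, -1], [-111, 23.6, 13, 0, 0, 0, -1]],
])

```text
clock: 29.68
eef_pos: [0.5458, -0.1534, 0.0789]
orientation: [0.104, 0.995, -0.0, -0.001]
wrist_force: [0.1, -0.2, 0.0]
grip_width: -0.0
```

```bash
python3 -c "
from det import *
cmap('side',270,110,390,220)
snap('top','t12.png',(220,120,400,240),4)"
```

```text
110 .ggmggggg.......m#ggggggggggggggggggBggg
113 mggggggg........mg###ggggggggggggggggggg
116 mgggggg......m..mgg#gggggggg#ggggggggggg
119 Bggggg......mg...#gggggggggg#ggggggggggg
122 B..g..mm...mg....###ggggggggggg#gggggggg
125 Bm........gg.....##ggggggggggggggggggggg
128 B........mg.....mggg#ggggggggggggggggggg
131 ........mg......gggggggggggggggggggggggg
134 .......mg.....mgggg##ggggggggggggggggggg
137 ......mg.......gggm##ggggggggggg#gggBggg
140 .....gg.........mgg##ggggggggggggggggggg
143 ....gm............###ggggggggggggggggggg
146 ...gg..............gggggggggggg#gggggggg
149 ..gg...............ggggggggggggggggggggg
152 .g................mgmggggggggggggggggggg
155 gg..............ggmmBBgggggggggggggggggg
158 m............mgmmggBBBgggggggggggggggggg
161 ..............gmmBBBBg#ggggggggggggggggg
164 ..............mBBBBgBB#ggggggggggggggggg
167 ...............BBBg##BBggggggggggggggggg
170 ...............BBBB#ggBgggggg#gggggggggg
173 ...............BBgBB#BBggggggggggggggggg
176 ...............BBggBBBBggggggggggggggggg
179 g....g.........BBggBBBgggggggggggggggggg
182 .mmmm....OO.....BggBBggggggggggggggggggg
185 m..m.mg..OO......BgB#ggggggggggggggggggg
188 mmmmmm...gg.......mB#ggggggggggggggggggg
191 .mmmmg...gg..O.....mBggggggggggggggggggg
194 .........gg.OOO......gggggg#ggggggg#gggg
197 .........gg.ggg....OO.gggggggggggggggggg
200 ............gOg...mOO..mmggggggggggggggg
203 ............ggg...mgO...mggggggggggggggg
206 ............ggg...ggg....gggggggg#gggggg
209 ..................ggg....ggggggggggggggg
212 ..................mgg....mggggggggg#gggg
215 .........................mgggggggggggggg
218 ..........................gggggggggggggg
```

>>> carry_out([
  [[0, 0, 40, 0, 0, 0, -1], [0, -20, 90, 0, 0, 0, -1], [-30, -65, 120, 0, 0, 0, -1], [-60, -115, 120, 0, 0, 0, -1], [-95, -160, 120, 0, 0, 0, -1], [-130, -205, 120, 0, 0, 0, -1], [-160, -235, 120, 0, 0, 0, -1], [-185, -250, 120, 0, 0, 0, -1], [-185, -250, 120, 0, 0, 0, -1]],
])

```text
clock: 30.9
eef_pos: [0.3593, -0.4044, 0.1989]
orientation: [0.106, 0.994, -0.0, -0.001]
wrist_force: [0.2, -0.6, -0.6]
grip_width: -0.0002
```

```bash
python3 -c "
from h import *
a=vision.camera('top')['color'][135:235,230:400,::-1]; b=vision.camera('side')['color'][90:290,190:390,::-1]
np.save('a.npy',a);np.save('b.npy',b)
A=cv2.resize(a,None,fx=4.4,fy=4.4,interpolation=cv2.INTER_CUBIC);cv2.imwrite('pics/a13.png',A)"
```

```text
(no output)
```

View pics/a13.png

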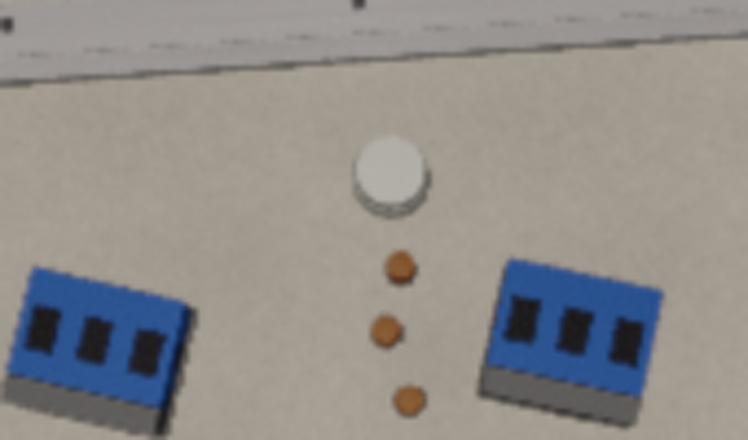

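The top view shows both crates on their backs (L around (100,345), R around (570,335)), with undersides facing away from both cameras, so neither underside is visible. I'm about to tilt R on over its lid edge. It pivots on the bench and can be tipped back to the same place, so I can see its underside.

```bash
python3 - <<'E'
from h import *
c=vision.camera("top"); f=lambda x,y:(230+x/4.4,135+y/4.4)
for n,p in (("R far-left",(512,258)),("R far-right",(664,290)),("R near-left",(488,366)),("R near-right",(640,398)),("L far-left",(35,266)),("L far-right",(190,304)),("L near-left",(8,376)),("L near-right",(166,410))):
    print(n,np.round(px2w(c,*f(*p),.07)*1000,1))
print((np.array([.6,-.2])))
E
python3 tgt.py 583 -162 150 168; python3 tgt.py 583 -162 35 168
```

```text
R far-left [561.1 -98.4  70. ]
R far-right [ 536.9 -212.9   70. ]
R near-left [479.4 -80.   70. ]
R near-right [ 455.4 -194.    70. ]
L far-left [554.9 261.8  70. ]
L far-right [526.1 144.5  70. ]
L near-left [471.7 280.9  70. ]
L near-right [446.2 161.8  70. ]
[ 0.6 -0.2]
shift [221.9 241.1 -49. ] rv [ 0.  -0.1 -0. ]
shift [ 221.9  241.1 -164. ] rv [ 0.  -0.1 -0. ]
```

>>> carry_out([
  [[50, 30, 0, 0, 0, 0, -1], [95, 70, 0, 0, 0, 0, -1], [140, 110, 0, 0, 0, 0, -1], [180, 150, 0, 0, 0, 0, -1], [215, 195, 0, 0, 0, 0, -1], [222, 241, 0, 0, 0, 0, -1], [222, 241, 0, 0, 0, 0, -1], [222, 241, -50, 0, 0, 0, -1], [222, 241, -105, 0, 0, 0, -1], [222, 241, -150, 0, 0, 0, -1], [222, 241, -165, 0, 0, 0, -1], [208, 244, -165, 0, 0, 0, -1], [197, 246.3, -165, 0, 0, 0, -1], [192, 247.4, -165, 0, 0, 0, -1], [190, 247.8, -165, 0, 0, 0, -1]],
])

```text
clock: 32.92
eef_pos: [0.5522, -0.1557, 0.0351]
orientation: [0.104, 0.995, -0.001, 0.001]
wrist_force: [5.7, -0.9, 4.4]
grip_width: 0.0002
```

>>> carry_out([
  [[-2.5, 0.5, 4.5, 0, 0, 0, -1], [-5, 1, 9, 0, 0, 0, -1], [-7.5, 1.6, 13.5, 0, 0, 0, -1], [-10.3, 2.2, 17.5, 0, 0, 0, -1], [-13.3, 2.8, 21.5, 0, 0, 0, -1], [-16.3, 3.4, 25.5, 0, 0, 0, -1], [-23, 4.9, 32.5, 0, 0, 0, -1]],
])

```text
clock: 33.8
eef_pos: [0.529, -0.1508, 0.0678]
orientation: [0.104, 0.995, -0.001, 0.001]
wrist_force: [2.2, -0.5, -0.2]
grip_width: 0.0002
```

```bash
python3 -c "
from det import *
cmap('side',270,140,345,215)"
```

```text
140 .....gg.........gggm##ggg
143 ....gm...........g#.ggggg
146 ...gg.............###gggg
149 ..gg...............m##ggg
152 .g..................##ggg
155 gg..................g#ggg
158 m...............ggggmBBgg
161 ...............gmgmBBBBgg
164 ...............gmmBBBBBgg
167 ................gBBBBBggg
170 ................mBBBBg#gg
173 ................gBBBBBg#g
176 ................mBB#BBB#g
179 m....g..........mBBg#BBBg
182 .mmmmm...OO.....mmBgBBBBg
185 m..m.mg..OO......mmBBBBBg
188 mmmmmm...gg.......mmBg#gg
191 .mmmmg...gg..O.....mgBg#g
194 .........gg.OOO......gggg
197 .........gg.Ogg....OO.ggg
200 ............gOg...mOO..gm
203 ............ggg...mgO...m
206 ............ggg...ggg....
209 ..................ggg....
212 ..................mgg....
```

>>> carry_out([
  [[-4, 0.8, 3.5, 0, 0, 0, -1], [-8, 1.7, 7, 0, 0, 0, -1], [-12, 2.5, 10, 0, 0, 0, -1], [-16, 3.4, 13, 0, 0, 0, -1], [-20, 4.2, 15.8, 0, 0, 0, -1], [-24.5, 5.2, 18.5, 0, 0, 0, -1], [-28.5, 6.1, 21, 0, 0, 0, -1], [-33, 7, 23, 0, 0, 0, -1], [-42, 8.9, 27, 0, 0, 0, -1], [-51, 10.9, 30, 0, 0, 0, -1], [-61, 13, 32, 0, 0, 0, -1], [-71, 15, 33, 0, 0, 0, -1], [-81, 17, 33.5, 0, 0, 0, -1], [-90, 19, 33.5, 0, 0, 0, -1], [-95, 20, 33.5, 0, 0, 0, -1]],
])

```text
clock: 35.72
eef_pos: [0.4325, -0.1304, 0.1022]
orientation: [0.104, 0.995, -0.001, 0.001]
wrist_force: [-0.4, -0.2, -0.6]
grip_width: 0.0001
```

```bash
python3 -c "
from det import *
cmap('side',275,125,360,225)
cmap('top',330,160,420,260)"
```

```text
125 ........mg..............mgggg
128 ........g...............m##gg
131 .......g................mgggg
134 ......g..................gggg
137 .....g...................#ggg
140 ...mg....................g#gg
143 ..mg....................mgggg
146 .mg.....................ggggg
149 mg....................gggg#gg
152 g......................ggg#gg
155 ........................g#ggg
158 ..........................#gg
161 ..........................mgg
164 ..........................Bgg
167 ........................mBBgg
170 .......................BBBBgg
173 .....................BBBBBBgg
176 ....................mBBBBBBgg
179 ...gm...............mBBBBBBgg
182 mmmmm..OO............BBBBBBgg
185 .mm.m..OO............BgBBBBgg
188 mmmmg..ggm...........BggBBBgg
191 mmmm...ggm.O.........gB##gBgg
194 .......ggm.OO........mBBBgBgg
197 .......gg..gg....OO..gBgBBBgg
200 ..........mOg....OO..mgggBBgg
203 ..........mgg....gg...m##BBgg
206 ...........gg....gg....mggggg
209 .................gg......gggg
212 .................gg.......ggg
215 ...........................gg
218 ...........................gg
221 ........
[... 545 characters left out ...]

202 .........gggggggm.............
205 ........gggggggggg............
208 .......mgggggggggggg..........
211 .......ggggggggggggggggm......
214 ......mgggggggggggggggggg.....
217 ......ggggggggggggggggggg.....
220 .....mggggggggggggggggggg.....
223 ....ggggggggggggggggggggg.....
226 ....ggggggggggggggggggggm.....
229 ...B#ggggggggggggggggggg......
232 ..mBgggggggggggggggggggg......
235 ..gBggggggggggggggggggg.......
238 ..BBggggggggggggggggggg.......
241 ..Bggggggggggggggggggg........
244 ..Bggggggggggggggggggg........
247 .mggggggggggggggggggg.........
250 .gggggggggggggggggggg.........
253 ggggggggggggggggggggm.........
256 gggggggggggggggggggg..........
259 gggggggggggggggggggm..........
```

>>> carry_out([
  [[0, 0, 25, 0, 0, 0, -1], [-20, 4, 50, 0, 0, 0, -1], [-65, 13, 50, 0, 0, 0, -1], [-88, 18, 50, 0, 0, 0, -1], [-88, 18, 50, 0, 0, 0, -1], [-88, 18, 15, 0, 0, 0, -1], [-88, 18, -25, 0, 0, 0, -1], [-88, 18, -39, 0, 0, 0, -1]],
])

```text
clock: 36.83
eef_pos: [0.3447, -0.1122, 0.0614]
orientation: [0.104, 0.995, -0.0, -0.0]
wrist_force: [0.3, -0.1, 0.3]
grip_width: 0.0001
```

```bash
python3 -c "
from det import *
cmap('top',330,190,400,265)
cmap('side',300,120,375,215)
snap('top','t14.png',(300,160,440,265),4)"
```

```text
190 ........................
193 ........................
196 ........................
199 ........................
202 ........................
205 ........................
208 ........................
211 ........................
214 ........................
217 ........................
220 ........................
223 ........................
226 ...mm...................
229 ...BBBBBmm..............
232 ..mBBBBBBgBBBm..........
235 ..gBBBBBgggBBBBm........
238 ..BBBBBgggggBBB.........
241 ..BBBB#gggggggB.........
244 ..BBB#gggggggggg........
247 .mBBBggggggggggggg......
250 ...m#gggggggggggggggg...
253 ..g#gggggggggggggggggg..
256 .mg#gggggggggggggggggg..
259 .m#ggggggggggggggggggg..
262 ..gggggggggggggggggggg..
120 ..g............mmmmm.mggg
123 .g...............mmmmmggg
126 g.................mmmmggg
129 ....................gmggg
132 ......................ggg
135 ......................ggg
138 .....................mggg
141 .....................mggg
144 .....................mggg
147 .....................mggg
150 .....................gggg
153 .....................gggg
156 .....................gggg
159 .....................gggg
162 .....................gggg
165 ....................Bgggg
168 ..................BBBgggg
171 .................BBBBgggg
174 ...............BBBBBBgggg
177 ..............BBBBBBBgggg
180 ..............BBBBBBBgggg
183 O.............BBBBBBBgggg
186 g.............BBBBBBBgggg
189 O............mggBBBBBgggg
192 g..O.........mBggBBBggggg
195 g.mOO........mBBg#BBggggg
198 g.mgO....OO..gBgBgBBggggg
201 ..ggg...gOg..mgggBBBgggg#
204 ..ggg...mOO...m#gBBBggggg
207 ..ggg...ggg....m#gBBggggg
210 ........ggg......gggggggg
213 .........g........g.ggggg
```

```bash
python3 - <<'E'
from h import *
th=np.radians(-12);x=np.array([np.cos(th),np.sin(th)]);y=np.array([-x[1],x[0]]); o=np.array([.412,-.1265])
for cam in("top","side"):
    c=vision.camera(cam); im=c["color"]
    print(cam,"centre",w2px(c,np.r_[o,.105]).round(1))
    for dx in range(32,-33,-8):
        r=[]
        for dy in range(56,-57,-8):
            u,v=w2px(c,np.r_[o+x*dx/1e3+y*dy/1e3,.105]).round().astype(int); r.append("%02x%02x%02x"%tuple(im[v,u]))
        print("%4d"%dx," ".join(r))
E
```

```text
top centre [355.9 238.4]
  32 948e85 888583 938d84 8a8582 979187 8d8884 968f85 8c877f 938d85 8d8882 969087 918b84 979086 8e8983 979186
  24 385588 2b4e86 264c86 2a4d85 284c86 2a4d84 162b3f 18292d 1c3353 26497e 274d85 284b82 254b84 2e4e83 425986
  16 274d86 284d86 264c85 274c85 284d86 23487e 1a2a2a 1e2e2e 192b29 1a2b2f 22467b 234a84 254b84 244a84 535c75
   8 284e86 294e87 284e86 284e87 284e85 152526 1b2e2d 1c2f2f 182b2b 1d2e2e 192d43 192f47 224274 224881 405886
   0 294e88 294e87 294e87 2a4f87 1c2f50 192726 233737 223534 1f3332 172929 1e2e2f 192928 182828 192f47 3f454b
  -8 294e87 284e87 294f88 254880 152139 213332 223737 243737 233736 1b2a29 1f3131 1d3130 1e2f2e 1c2d2d 1d2b2a
 -16 2a5088 284e88 2b5089 26477d 1a292a 1e3231 243838 213735 213737 1d3230 233736 1f3432 1f3432 1f3331 1d3030
 -24 2a5088 2a4e87 284e87 131924 1d2c2b 223837 203635 233736 223534 233838 233937 233937 203635 213636 1f3533
 -32 2a4f88 2a5188 27497d 191d25 1e312f 213837 243938 233838 213431 253c3c 243b3a 213837 253a3b 233937 233837
side centre [362.7 172.1]
  32 bab2a0 bbb39d bcb49e bab3a3 b9b19e beb7a0 b4ad9c b3ad9
[... 230 characters left out ...]
a2e2b 252d2d 2a302d 2f302f 302f32 292a2c
   8 38558d 334e89 2d4c86 39558e 2d4e85 22365f 2c344f 2b3859 2f3734 232f2a 29302d 2c2d2e 2b2d2f 303333 252b2c
   0 324e88 325188 2f4d87 37558d 34538e 2c354f 28364c 252c2e 2b3334 252d2d 2c3030 2f312e 2e3334 23282c 2c312f
  -8 31528a 2f4f89 314f88 34538a 25335c 27334c 262f2a 272e2e 27302e 2d3135 313433 29302e 2a2a2a 2d2d2c 272829
 -16 2f4e87 325188 335389 36538f 2b303e 282a2c 2b332e 292d2e 2f3432 28292f 252929 262a2e 2c3335 26272a 2f3036
 -24 325289 2d5088 315088 2a3957 29332e 2d3631 333537 2e3335 2e2d30 2b2b2d 292d30 2c2b30 2f3333 2b3033 2e2f36
 -32 35538d 36548d 2f3c56 242b29 202c30 303233 2b2d2f 322e35 353735 2a2e2f 232a28 333633 272e2f 26262d 2d3031
```

>>> carry_out([
  [[-8, -50, 0, 0, 0, 0, -1], [-14, -105, 0, 0, 0, 0, -1], [-18, -160, 0, 0, 0, 0, -1], [-18, -160, 0, 0, 0, 0, -1]],
])

```text
clock: 37.58
eef_pos: [0.3281, -0.2769, 0.0645]
orientation: [0.106, 0.994, -0.002, 0.002]
wrist_force: [0.4, 0.8, 0.1]
grip_width: -0.0002
```

```bash
python3 - <<'E'
from h import *
c=snap('top','t15.png',(320,215,395,265),8)
im=c["color"]
for v in range(222,262,2): print(v," ".join("%02x%02x%02x"%tuple(im[v,u]) for u in range(334,384,3)))
E
```

```text
222 999287 9b9389 9d968b 9c958a 9d968c 9c958a 999388 9b9489 9d968c 9f998e 9e978c 9d968c 9e968c 9d968b 9c958a 9e978c 9d968b
224 999288 9d968b 9c958b 9b948a 9e978c 9c948a 9d958b 9d968b 9d968c 9d968b 9c958b 9d968c 9d958b 9c958a 9b958a 9b948a 9c958a
226 9c958a 999288 747784 8d8986 989289 9c958b 9d978c 9f978c 9b958a 9e978d 9f988c 9e978c 9d968b 9e968c 9b958a 9c958a 999287
228 9d968c 726f6c 2a518b 2d5189 3b568a 5c647a 908c89 989289 9c958b 9c958b 9d968b 9b9489 9d958a 9e978c 9b9489 9d958b 9e978c
230 9b948a 56545b 2a508b 2a518b 2b518c 28508a 2a5089 3b578b 505b77 898687 969088 9c958a 9f988e 9d968c 9d968b 9a9489 9c958a
232 9e968d 404557 2b518b 2c518b 28508a 29508a 274e8a 28508a 284f8a 274e88 39568b 4f5b79 8a8688 969088 9b948a 9c958a 9c958a
234 9c958a 233e6d 2b528c 2b518b 2a518b 2a518b 294f8a 294f8a 294e8a 274e89 2a508a 2a4f8a 274e89 365388 9b948a 9b958a 9c948a
236 989086 274a80 2b518c 28508b 29508a 2a508a 2a518b 294f8a 264f89 29508a 294e8a 274e89 264d88 284d87 9a9389 9b948a 9b9489
238 938c81 254a83 2b518c 28508b 284f8b 2b518b 2a518a 28508a 294f89 284f8a 294f8a 294f8a 254d88 39568b 9c948b 9c958b 
[... 659 characters left out ...]
c 585c6f 345084 2c518a 284f8b 2c518c 284f8a 2a508b 2c518b 999288 9a9389 9b948a 9a9388
252 9b9489 9d958b 989288 9a9389 999187 9b9489 938d83 7d7a79 55596e 325084 2c4f89 294f8a 325289 9b9389 9a9489 9b948a 9a9388
254 9b948a 999287 989287 979186 979086 999187 979085 9c958a 989186 948d83 7b7672 555a6a 546388 999287 9b948a 9a9388 9a9388
256 999287 999288 989186 999287 9a9388 979086 978f85 9a9389 999187 989187 979085 989186 9a9389 999287 9c9489 9a9489 999288
258 9a938a 9b9489 989186 979086 989086 989287 989187 9b9489 9a9388 989187 999287 999288 9a9288 9b948a 9a9388 9c968a 9b948a
260 999288 9b9489 9a9389 999288 999287 968f85 9c948a 979186 999287 9a9388 9b9489 9b9389 9b9389 9a9288 9a9288 9c958a 736d65
```

R's upturned underside is uniformly blue, so R is plain and L must be the stamped one. Now I'll tip R back onto its back, in the same place.

```bash
python3 - <<'E'
from h import *
c=vision.camera("top")
for p in((340.5,226.5),(374,234),(334.5,247),(370.5,254.5)): print(np.round(px2w(c,*p,.105)*1000,1))
E
python3 tgt.py 345 -112 62 168
```

```text
[450.3 -76.9 105. ]
[ 426.1 -184.9  105. ]
[384.2 -57.3 105. ]
[ 360.3 -173.   105. ]
shift [ 17.4 161.3  -2.1] rv [0.1 0.1 0. ]
```

>>> carry_out([
  [[3, 55, -1, 0, 0, 0, -1], [8, 110, -1, 0, 0, 0, -1], [17, 161, -1, 0, 0, 0, -1], [22, 160, -1, 0, 0, 0, -1], [33, 157.6, -1, 0, 0, 0, -1], [40, 156, -1, 0, 0, 0, -1], [46, 154.8, 0.5, 0, 0, 0, -1], [52, 153.6, 2, 0, 0, 0, -1], [58, 152.3, 3.5, 0, 0, 0, -1], [64, 151, 5, 0, 0, 0, -1], [70, 149.8, 6.5, 0, 0, 0, -1], [76, 148.5, 8, 0, 0, 0, -1], [82, 147.2, 9.5, 0, 0, 0, -1], [88, 146, 11, 0, 0, 0, -1], [94, 144.6, 12, 0, 0, 0, -1], [100, 143.4, 12, 0, 0, 0, -1], [106, 142, 12, 0, 0, 0, -1], [112, 140.8, 12, 0, 0, 0, -1], [118, 139.6, 12, 0, 0, 0, -1], [122, 138.7, 12, 0, 0, 0, -1]],
])

```text
clock: 40.17
eef_pos: [0.45, -0.1346, 0.0761]
orientation: [0.105, 0.995, -0.001, 0.001]
wrist_force: [0.7, -0.7, -0.1]
grip_width: -0.0001
```

```bash
python3 -c "
from det import *
cmap('side',285,140,375,215)"; python3 tgt.py 380 180 120 183.8;  python3 tgt.py 400 233 120 168
```

```text
140 mg..................#ggggggggg
143 m...................gggggggggg
146 ...................mgggggggggg
149 ...................ggggggggggg
152 .................mggg#gggggggg
155 ................BBggg#gggggggg
158 ...............BBBB##ggggggggg
161 .............BBBBg#Bgggggggggg
164 ...........BBBBBB###gggggggggg
167 ..........mBBBggBBggBBgggggggg
170 ..........mBBB#g#BBBBBgggggggg
173 ..........mBBBBggBBBBggggggggg
176 ..........mBBgBBBBBggggggggggg
179 m.........mBBgBBBBgggggggggggg
182 ....OO.....BBgBBBmmggggggggggg
185 mg..OO......BgBgBggggggggggggg
188 m..mgg.......mBggggggg#ggggggg
191 g...gg..O.....mBg#gggggggggggg
194 ....gg.OOO......gggggmgggggggg
197 ....gg.mgg....OO.ggm.mmggggggg
200 .......gOg...mOO......mggggggg
203 .......ggg...mgO......mggggggg
206 .......ggg...ggg.......gggggg#
209 .............ggg.......ggggggg
212 .............mgg.......ggggggg
shift [-70.3 314.8  43.9] rv [ 0.1  0.1 15.8]
shift [-50.3 367.8  43.9] rv [0.1 0.1 0. ]
```

R is back on its back. Next is L: I'll open the fingers for a wide two-point push and go to its lid side.

>>> carry_out([
  [[-5, 10, 30, 0, 0, 0, -1], [-10, 55, 60, 0, 0, 0, 1], [-14, 105, 60, 0, 0, 0, 1], [-18, 155, 60, 0, 0, 0, 1], [-22, 205, 60, 0, 0, 0, 1], [-26, 255, 60, 0, 0, 0, 1], [-30, 305, 60, 0, 0, 0, 1], [-33.5, 345, 60, 0, 0, 0, 1], [-33.5, 366, 60, 0, 0, 0, 1], [-33.5, 366, 60, 0, 0, 0, 1], [-33.5, 366, 20, 0, 0, 0, 1], [-33.5, 366, -30, 0, 0, 0, 1], [-33.5, 366, -60, 0, 0, 0, 1], [-33.5, 366, -70, 0, 0, 0, 1], [-33.5, 366, -70, 0, 0, 0, 1]],
])

```text
clock: 42.1
eef_pos: [0.417, 0.2308, 0.0064]
orientation: [0.105, 0.994, -0.001, 0.001]
wrist_force: [0.4, 0.7, 0.9]
grip_width: 0.0848
```

```bash
python3 - <<'E'
from h import *
s=robot.get_state(); p=s["eef_pos"]*1000
C=np.array([489.2,215.3]); N=20; t=5.
psi0,psi1=np.radians(-12.5),np.radians(3.8)
step=(663.8-489.2-10)/ (N-2) 
off=22
for k in range(N):
    if k<2: psi=psi0; Ck=C; g=(22-t)*(1-(k+1)/2)
    else:
        f=min(1,(k-1)/13); psi=psi0+(psi1-psi0)*f; C=C+step*np.array([np.cos(psi),np.sin(psi)])/np.cos(psi); g=0
    n=np.array([np.cos(psi),np.sin(psi)]); T=C-(52.5+t+g)*n
    print(np.round(T-p[:2],1),round(np.degrees(psi-psi0),1))
print("C end",C)
c=vision.camera("top");im=c["color"]
E
```

```text
[ 7.8 -1.2] 0.0
[16.1 -3.1] 0.0
[25.  -6.1] 1.3
[33.9 -9. ] 2.5
[ 42.8 -11.6] 3.8
[ 51.8 -14.1] 5.0
[ 60.8 -16.3] 6.3
[ 69.8 -18.3] 7.5
[ 78.9 -20.2] 8.8
[ 87.9 -21.8] 10.0
[ 97.  -23.3] 11.3
[106.2 -24.6] 12.5
[115.3 -25.6] 13.8
[124.5 -26.5] 15.0
[133.7 -27.1] 16.3
[142.9 -26.5] 16.3
[152.  -25.9] 16.3
[161.2 -25.3] 16.3
[170.3 -24.7] 16.3
[179.4 -24.1] 16.3
C end [653.8        210.54879889]
```

>>> carry_out([
  [[8, -1.2, 0, 0, 0, 0, 1], [16, -3.1, 0, 0, 0, 0, 1], [25, -6.1, 0, 0, 0, 1, 1], [34, -9, 0, 0, 0, 2, 1], [43, -11.6, 0, 0, 0, 3.3, 1], [52, -14, 0, 0, 0, 4.5, 1], [61, -16.3, 0, 0, 0, 5.8, 1], [70, -18.3, 0, 0, 0, 7, 1], [79, -20.2, 0, 0, 0, 8.3, 1], [88, -21.8, 0, 0, 0, 9.5, 1], [97, -23.3, 0, 0, 0, 10.8, 1], [106, -24.6, 0, 0, 0, 12, 1], [115, -25.6, 0, 0, 0, 13.3, 1], [124.5, -26.5, 0, 0, 0, 14.5, 1], [134, -27.1, 0, 0, 0, 15.8, 1], [143, -26.5, 0, 0, 0, 15.8, 1], [152, -25.9, 0, 0, 0, 15.8, 1], [160, -25.3, 0, 0, 0, 15.8, 1], [166, -25, 0, 0, 0, 15.8, 1]],
])

```text
clock: 44.52
eef_pos: [0.5839, 0.2061, 0.0069]
orientation: [-0.033, 0.999, -0.001, 0.002]
wrist_force: [-3.2, -0.1, 1.8]
grip_width: 0.0854
```

```bash
python3 - <<'E'
from det import *
cmap('top',225,135,305,190,2)
cmap('side',180,160,260,230,3)
E
```

```text
135 ........................................
137 ........................................
139 ...g....................................
141 ..mg....................................
143 ..........mmggg......................m..
145 ..........gggggm........................
147 .....mmggggggggg........................
149 mmggggggggggggg#m................mmmmmmm
151 ggggggggggggggg#gmmmmBBmmmmm............
153 gggggggggggggggg#BBBBBBm................
155 gggggggggggggggg#BBBBBBg................
157 gggggggggggggggg#BBBBBBBm...............
159 ggggBggggggggggg#BBBBBBBm...............
161 ggggggBgBggggggg##B##BBBm...............
163 ggggggggggggggggg#B##gBBg...............
165 gggggggggggggggg##g##gBBg...............
167 gggggggggggggggg######BBg.mm............
169 ggggggggggggggggg####BBBgmgg............
171 ggggggggggggggggg##BBBBBggggm...........
173 gggBBgggggggggggg##BBBBBggggg...........
175 ggggggggggggggggg##BBBBBggggg...........
177 ggggggggggggggggg###gggggggggm..........
179 ggggggggggggggggg###ggg#gggggm..........
181 gggggggggggggggggg####g###gggg..........
183 gggggggggggggggg
[... 227 characters left out ...]
 OOOOOOOOggggggggggggggggg#m
169 OOgOOOOOggggggggggggggg#ggg
172 OOOOOOOOgggggggggggggggggg.
175 OOOOOOOOOOggggggggggg#gg#..
178 OOOOOOOOOOOOgggggggggggg...
181 OOOOOOOOOOO.gggggggggggg...
184 ..OOOOOOOO..mggggggggggg...
187 ....OOOOO....ggggggggggg...
190 ......OO.....ggggggggggm...
193 .............mggggggg#mgg#.
196 .............Bgmggggmmggggm
199 ............BBgg#ggg#ggggg#
202 ...........BBBBg#g##gggggg#
205 ..........BBBBB#gggg#gggg##
208 .........BBBBBB#g#gggg#gg#.
211 ........BBBBgggBgggggggggg.
214 .......BBBBBgggggggggggg#gm
217 ......BBBBBBBBgBggggg#g##gm
220 .....BBBBgggBgBgggggggggggm
223 .....BBBggggBggggggg#gggmmm
226 .....BBBBBggBgggggggggggmmm
229 .....gBBgBBBB#gggggggggmmmm
```

```bash
python3 - <<'E'
from h import *
c=vision.camera("top"); im=c["color"].astype(int)
for u in (262,264,266,268,269,270):
    col=im[140:162,u]; b=(col[:,2]-col[:,0])
    k=np.argmax(b>40); 
    f=k-1+ (1-(b[k-1]-b[k-3])/max(1,(b[k+2]-b[k-3])))
    X=px2w(c,u,140+f,.07); print(u,140+k,np.round(X*1000,1),"gap",round(((.7298-.0663*X[1])-X[0])*1000,1))
for v in (155,160,166,172): 
    r=im[v,258:285]; print(v,[ "%d"%(x[2]-x[0]) for x in r])
E
```

```text
262 152 [702.  183.4  70. ] gap 15.7
264 152 [702.4 176.7  70. ] gap 15.7
266 152 [702.6 170.   70. ] gap 15.9
268 152 [702.8 163.3  70. ] gap 16.2
269 152 [702.7 160.   70. ] gap 16.5
270 154 [696.2 156.6  70. ] gap 23.2
155 ['33', '87', '99', '102', '101', '101', '103', '101', '102', '101', '99', '100', '73', '28', '-8', '-16', '-18', '-18', '-17', '-18', '-18', '-18', '-17', '-19', '-18', '-18', '-18']
160 ['1', '18', '67', '61', '38', '28', '27', '21', '18', '37', '89', '97', '82', '44', '6', '-11', '-17', '-17', '-18', '-18', '-18', '-19', '-18', '-18', '-18', '-17', '-18']
166 ['7', '1', '4', '17', '6', '2', '0', '0', '-1', '7', '47', '83', '70', '36', '0', '-12', '-17', '-18', '-19', '-18', '-17', '-18', '-18', '-18', '-19', '-18', '-18']
172 ['13', '12', '3', '1', '26', '52', '56', '60', '61', '57', '60', '58', '57', '49', '21', '-9', '-12', '-13', '-11', '-12', '-12', '-13', '-12', '-12', '-14', '-18', '-17']
```

>>> carry_out([
  [[4, 0.3, 0, 0, 0, 0, 1], [8, 0.5, 0, 0, 0, 0, 1], [11, 0.7, 0, 0, 0, 0, 1], [12.5, 0.8, 0, 0, 0, 0, 1], [14, 0.9, 0, 0, 0, 0, 1], [15, 1, 0, 0, 0, 0, 1]],
])

```text
clock: 45.42
eef_pos: [0.5956, 0.2068, 0.0069]
orientation: [-0.033, 0.999, -0.001, -0.001]
wrist_force: [-25.7, -4.8, 18.8]
grip_width: 0.0852
```

>>> carry_out([
  [[0.7, 0, 0, 0, 0, 0, 1], [1.5, 0.1, 0, 0, 0, 0, 1], [1.5, 0.1, 0, 0, 0, 0, 1]],
])

```text
clock: 45.8
eef_pos: [0.5955, 0.2067, 0.0069]
orientation: [-0.033, 0.999, -0.001, -0.002]
wrist_force: [-13.4, -2.2, 9.3]
grip_width: 0.0853
```

>>> carry_out([
  [[-6, -0.4, 0, 0, 0, 0, 1], [-20, -1.3, 0, 0, 0, 0, 1], [-45, -3, 0, 0, 0, 0, 1], [-60, -4, 40, 0, 0, 0, 1], [-80, -20, 100, 0, 0, 0, 1], [-100, -65, 150, 0, 0, 0, 1], [-130, -110, 180, 0, 0, 0, 1], [-160, -155, 190, 0, 0, 0, 1], [-190, -200, 190, 0, 0, 0, 1], [-215, -245, 190, 0, 0, 0, 1], [-235, -290, 190, 0, 0, 0, 1], [-245, -335, 190, 0, 0, 0, 1], [-255, -380, 190, 0, 0, 0, 1], [-255, -425, 190, 0, 0, 0, 1], [-255, -425, 190, 0, 0, 0, 1]],
])

```text
clock: 47.68
eef_pos: [0.3406, -0.2209, 0.1969]
orientation: [-0.031, 1.0, -0.002, -0.002]
wrist_force: [0.4, 0.6, -0.3]
grip_width: 0.0855
```

```bash
python3 - <<'E'
from h import *
a=vision.camera('top'); s=vision.camera('side')
A=cv2.resize(a['color'][130:230,190:400,::-1],None,fx=3.8,fy=3.8,interpolation=cv2.INTER_CUBIC)
cv2.imwrite('pics/fin.png',A)
im=a['color'].astype(int)
X=[]
for u in range(238,270,3):
    b=(im[:,u,2]-im[:,u,0])[140:165]; k=np.argmax(b>42); f=k-(b[k]-42)/(b[k]-b[k-1])
    p=px2w(a,u,140+f,.07)*1000; g=729.8-.0663*p[1]-p[0]; X.append(p[:2]); print(u,np.round(p[:2],1),round(g,1))
X=np.array(X); print(np.polyfit(X[2:-2,1],X[2:-2,0],1))
E
```

```text
238 [709.7 264. ] 2.6
241 [709.7 253.9] 3.3
244 [710.2 243.9] 3.4
247 [711.  233.8] 3.2
250 [712.3 223.8] 2.6
253 [712.6 213.7] 3.0
256 [713.1 203.7] 3.2
259 [713.7 193.6] 3.3
262 [714.3 183.6] 3.4
265 [714.8 173.5] 3.5
268 [716.  163.5] 3.0
[-6.43197507e-02  7.26206405e+02]
```

View pics/fin.png

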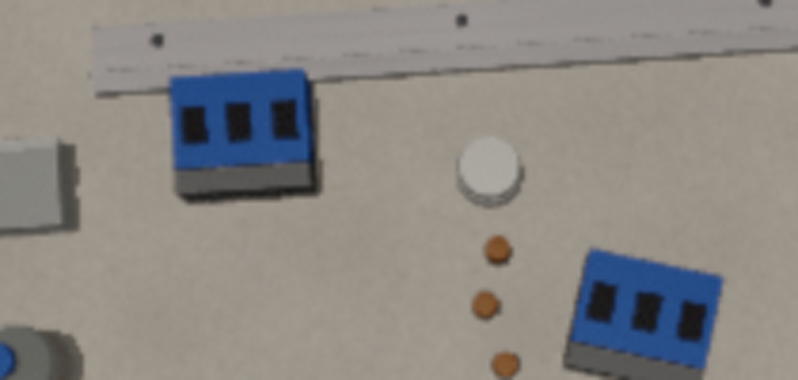

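```bash
python3 -c "
from plant import robot
print(robot.hand_in(), robot.get_state()['clock'])"
```

```text
the job is handed in; nothing more can be done
the job is handed in; nothing more can be done
```

The left crate (y ≈ +0.2) now lies on its back with its underside against the dispatch rail. The right crate (y ≈ -0.16) lies on its back about where it fell. I handed the job in at about 48 s with the robot touching nothing; the system gave no verdict.

**What did not go as planned**
- **Stamp never seen directly:** once the crates were on their backs, neither camera could see an underside. I tilted the right crate further, over its lid edge, saw a plain blue underside, and tipped it back. I took the left crate as the stamped one by elimination. That extra tipping was not in your instructions.
- **Right crate shifted:** the inspection left it about 8 mm nearer the robot than where it first fell. I did not push it back.
- **Missed first pushes:** the shut fingertips sit about 16 mm above the reported TCP, not the stated 14 mm ahead of it. My first pushes slid over the lids. One pressed on a lid edge with about 47 N through the fingers, and a touch on the left crate's lid showed the offset.

**Last checks**
- **Alignment:** the left crate's rail-side edge is parallel to the rail within about 0.1°.
- **Contact:** the crate stopped dead at the rail. The force there read about 25 N, easing to 13 N, against about 3 N while sliding, so the arrival was firmer than I intended.
- **Disagreement:** the top camera shows a uniform gap of about 3 mm to the rail, slightly more than the 2 mm calibration error. I trust the force reading more, but a gap of a millimetre or so is possible.
- **Bystanders:** the jar and vials are where they were in the last picture. The tip box and bottle show only partly there, and I made no final check of the tube rack or the purple crate.

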